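# Put the canister set back on its rack in order of height

### The arm

A 7-joint arm with a two-finger parallel gripper is mounted at the origin on a cart in front of the work surface, level with it; the furniture and walls round the work are solid. World frame = base frame: x ahead of the robot, y to its left, z up, the work surface at z = 0. Lengths are in m, angles in rad, forces in N, time in s.
With the tool pointing down it reaches from about 0.425 to 0.95 m from the base axis. Payload 4.7 kg.
Tool frame: the origin (TCP) lies on the centre line of the jaws, within the pads' length; the fingertips stand 22 mm ahead of it and the grasp point (between the pads) lies 3 mm ahead of it; z points along the fingers, y is the line along which they close (so a half turn about z gives the same grasp; the last joint's range is limited). The gripper opens to 87 mm and grips with 3 to 60 N. Pads are 19 mm wide; open, the fingers measure 117 mm over their backs; the gripper's body (75 mm by 190 mm) begins 51 mm behind the grasp point.
Start: joints at [1.08, 0.469, -0.049, 1.532, 0.024, 1.141, -0.082], TCP at [0.301, -0.604, 0.245] pointing down, gripper open.
Joint ranges: [-2.59, 2.59], [-0.33, 1.99], [-1.39, 1.29], [0.1, 2.45], [-1.04, 4.18], [0.21, 1.99], [-2.66, 2.66]. Speed limits (rad/s): [2.57, 2.57, 3.14, 3.14, 3.14, 3.14, 3.14].

### API

Orientations are given as a unit quaternion [x, y, z, w].
In Python, from bench import monitor, grab_frame, job gives the robot as it stands.
- The arm moves only by the tool move_arm, never from a script. Its arguments are lists of equal length, an entry for each row: "translation": the shift along the tool's x, y, z in units of 30 mm (1.0 is 30 mm), a list of three; "twist": the turn, a rotation vector about the tool's x, y, z in degrees, a list of three; "claw": the opening in per cent of the stroke, from 0 (shut) to 100 (fully open). A call has 1 to 12 rows; each row shifts and turns the commanded pose from where the row before left it, along the tool's axes as they then stand; what a row does not reach is not made up. A row lasts 1/12 s, in which the tool goes at most 41.7 mm and 7.16 degrees, less where a joint would pass 70% of its speed; a pose out of reach is approached as far as the arm can. A call is refused whole if a number of a shift passes 1 or a number of a turn 7.16, either way. A call with a gripper value outside its range is refused whole. The fingers move at their own pace and stop on an object; "newtons" is the grip in N (left out, the last holds). Time passes only in rows, so rows that do not move let the fingers close. It gives the time, the measured TCP pose, the force, the opening and the grip force at its end, in the units of the state.
- monitor.observe(): the state, without advancing time (a new reading comes with each control period).
- grab_frame(name): name is "side" or "top" or "wrist"; returns a dict with "color" (480x640x3 uint8, red, green, blue), "z_map" (480x640 float32, m along the optical axis (not along the pixel's ray), 0 where there is no reading), "intrinsics" (3x3 intrinsics, pixels), "extrinsics" (4x4, takes a point from camera to world coordinates); the wrist camera has in their place "tool_from_camera" (4x4, takes a point from camera to tool coordinates, whose origin is the TCP and whose axes are the flange's). Camera axes: x right, y up, looking along -z (the intrinsics and any distortion apply to the point x, -y, -z); pixel columns grow to the right and rows downward; lengths in m; the calibration is good to about 2 mm. A picture is of the moment at which its call begins: read the wrist's pose just before it.
- job.close_job(): hands the job in; it is judged then, once.
The state is a dict: "time": time; "joint_positions": joint angles; "joint_velocities": joint speeds; "joint_torque": joint torques, N m; "eef_pos": TCP position; "eef_rot": TCP orientation; "force": force on the tool from outside, world axes, zero at the start; "wrist_torque": the same for the moment, N m; "grip_width": finger opening in m; "finger_force": force on a finger pad.
Only numpy, scipy, OpenCV 4.12 (cv2) and the standard library are available. Lean on these libraries where they do the work, as an engineer would, in place of code of your own. Each camera call takes 0.05 s, during which the arm holds its last target. There are 200 camera calls.

### The job

Put the four steel canisters away on the oak rack, one standing fully down in each round recess, so that the row steps down in height from the tallest next to the rack's high end panel to the shortest next to its low end panel. Do not knock any canister over, and leave the salt shaker and the jam jar standing where they are.

Things in the scene. Friction and masses are not known exactly. Their poses are not given: they have to be found in the camera images.
- canister_xl: The tallest of the set of four canisters: round, 48 mm diameter, steel body, light wooden lid and knob, 138 mm tall in all. The four differ in height only. The knob is a plain cylinder, 22 mm wide, the top 24 mm of that height. The foot is bevelled (41 mm at the very bottom). About 0.26 kg. Loose. Origin: centre of the underside; z is up along its axis.
- canister_l: The second tallest of the set of four canisters: round, 48 mm diameter, steel body, light wooden lid and knob, 116 mm tall in all. The four differ in height only. The knob is a plain cylinder, 22 mm wide, the top 24 mm of that height. The foot is bevelled (41 mm at the very bottom). About 0.22 kg. Loose. Origin: centre of the underside; z is up along its axis.
- canister_m: The second shortest of the set of four canisters: round, 48 mm diameter, steel body, light wooden lid and knob, 94 mm tall in all. The four differ in height only. The knob is a plain cylinder, 22 mm wide, the top 24 mm of that height. The foot is bevelled (41 mm at the very bottom). About 0.18 kg. Loose. Origin: centre of the underside; z is up along its axis.
- canister_s: The shortest of the set of four canisters: round, 48 mm diameter, steel body, light wooden lid and knob, 72 mm tall in all. The four differ in height only. The knob is a plain cylinder, 22 mm wide, the top 24 mm of that height. The foot is bevelled (41 mm at the very bottom). About 0.14 kg. Loose. Origin: centre of the underside; z is up along its axis.
- rack: Oak plinth of the counter rack, fixed: 88 mm deep (its x), 248 long (its y), 16 thick. Origin: centre of its underside, on the worktop. Four equal round recesses along its y axis, centred at y = -93, -31, 31, 93 mm, 56 mm wide, 6 deep (floor 10 mm above the origin); any canister fits any of them with 4 mm to spare all round. Thin rails along both sides, 31 mm high, 38 mm from the row's line.
- high_end: The high oak end panel of the rack, fixed at one end of it (either end, differently each time): 92 mm deep, 12 mm thick, 104 mm tall, upper corners rounded. Origin: centre of its underside, on the rack's y axis 130 mm from the rack's origin, i.e. 37 mm beyond the centre of the last recess. Axes parallel to the rack's.
- low_end: The low oak end panel of the rack, fixed at the other end: 92 mm deep, 12 mm thick, 38 mm tall. Origin: centre of its underside, 130 mm from the rack's origin on the other side. Axes parallel to the rack's.
- salt_shaker: Bystander: grey-and-clear salt shaker with a domed top, 44 mm across, 90 mm tall, loose. Origin: centre of the underside. It stands below the wall cabinet, whose front edge hangs 0.44 m above the worktop at x = 0.54 m, for all y above 0.29 m.
- jam_jar: Bystander: squat jam jar with a green lid, 64 mm across, 99 mm tall, loose. Origin: centre of the underside.
There are look-alikes about, which are no part of the job. What is shaped like the canister_m but pink or red is not meant.

How it is judged:
By the outcome, as a careful person would: the job done as asked, in the order asked, and still so for the second after the job is handed in, with the robot touching nothing.
It also fails if it takes over 99 s, if anything falls off the work surface, if the arm or the gripper's body presses on something with over 40 N, if the wrist force passes 120 N, or if a joint passes its speed limit or range.

## Working session

There is one attempt and no reset: what is moved stays moved. The work goes in short steps, Python scripts to look and compute and a tool call to move; the robot and the scene stay as the last step left them, time stands still between calls to the robot, and variables do not carry over. Pictures are saved under pics/ and viewed, at most 14 in all, crops included, and the job is handed in when it is done.

Besides the shell and the picture viewer there is one more tool, called after "Request:" as a command line: name --argument value ..., lists and objects as JSON in quotes. move_arm: Moves the arm, as the interface text tells. Its arguments: {"type":"object","properties":{"translation":{"type":"array","items":{"type":"array","items":{"type":"number"}}},"twist":{"type":"array","items":{"type":"array","items":{"type":"number"}}},"claw":{"type":"array","items":{"type":"number"}},"newtons":{"type":"number"}},"required":["translation","twist","claw"]}

```bash
ls; mkdir -p pics; cat > h.py <<'E'
import numpy as np, cv2
from bench import monitor, grab_frame, job
from scipy.spatial.transform import Rotation as R
def save(f,n): cv2.imwrite('pics/'+n+'.png', f['color'][:,:,::-1])
def world(f,T=None):
    K=np.array(f['intrinsics']); z=f['z_map']; v,u=np.mgrid[:480,:640]
    p=np.stack([(u-K[0,2])/K[0,0]*z,-(v-K[1,2])/K[1,1]*z,-z,np.ones_like(z)],-1)
    T=np.array(f['extrinsics']) if T is None else T
    w=(p@T.T)[...,:3]; w[z==0]=np.nan; return w
E
python3 - <<'E'
from h import *
s=monitor.observe(); print({k:np.round(v,3) for k,v in s.items()})
for n in('top','side'):
    f=grab_frame(n); save(f,n); np.savez('pics/'+n,w=world(f),c=f['color']); print(f.keys(),np.round(f['extrinsics'],2),f['intrinsics'])
E
```

```text
pics
{'time': np.float64(0.0), 'joint_positions': array([ 1.08 ,  0.469, -0.049,  1.534,  0.024,  1.141, -0.082]), 'joint_velocities': array([ 0.001,  0.001, -0.001,  0.002, -0.   ,  0.001,  0.001]), 'joint_torque': array([ 1.0000e-03, -5.0799e+01, -8.1000e-02, -2.3615e+01, -6.1000e-02,
        3.8000e-02,  0.0000e+00]), 'eef_pos': array([ 0.301, -0.604,  0.243]), 'eef_rot': array([ 0.973,  0.229, -0.   , -0.001]), 'force': array([-0.426, -0.33 , -0.188]), 'wrist_torque': array([-0.046, -0.036,  0.018]), 'finger_force': np.float64(0.0), 'grip_width': np.float64(0.087)}
dict_keys(['color', 'z_map', 'intrinsics', 'extrinsics']) [[-0.01  0.99 -0.14  0.36]
 [-1.   -0.01 -0.    0.29]
 [-0.    0.14  0.99  1.04]
 [ 0.    0.    0.    1.  ]] [[448.50523658   0.         317.47609803]
 [  0.         448.50523658 244.4500461 ]
 [  0.           0.           1.        ]]
dict_keys(['color', 'z_map', 'intrinsics', 'extrinsics']) [[ 0.99  0.08 -0.12  0.35]
 [-0.15  0.62 -0.77 -0.61]
 [ 0.01  0.78  0.62  0.75]
 [ 0.    0.    0.    1.  ]] [[623.28535365   0.         322.21580405]
 [  0.         623.28535365 245.22673327]
 [  0.           0.           1.        ]]
```

View pics/top.png

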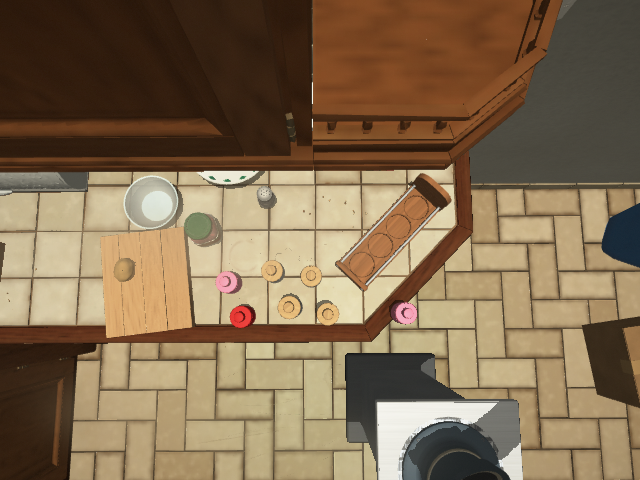

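View pics/side.png

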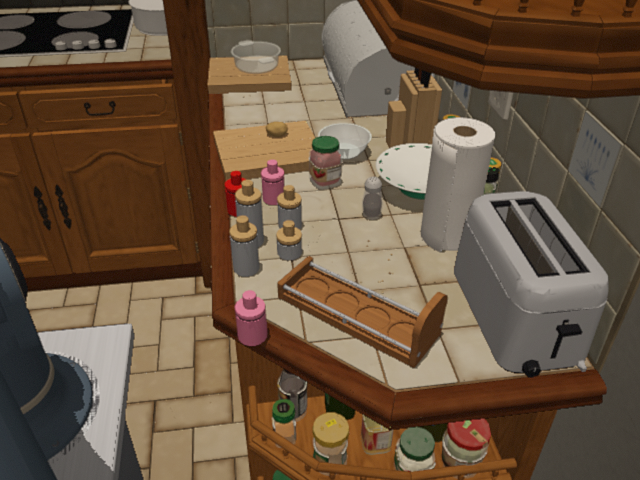

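The top view shows four wooden-lidded canisters at (272,270), (311,275), (289,307), (327,313). The rack runs from its low end at (352,275) to its high end at (433,190). Pink and red look-alikes are at (228,282), (241,316), (403,313). A toaster and paper roll stand behind the rack in the side view.

```bash
python3 - <<'E'
from h import *
d=np.load('pics/top.npz'); w=d['w']
for u,v in [(272,270),(311,275),(289,307),(327,313),(228,282),(241,316),(403,313),(265,190),(202,228)]:
    # knob top: highest points near
    p=w[v-14:v+15,u-14:u+15].reshape(-1,3); p=p[~np.isnan(p[:,2])]
    zt=np.percentile(p[:,2],97); q=p[p[:,2]>zt-0.008]; 
    print((u,v),zt.round(4),((q.max(0)+q.min(0))/2).round(4),np.median(q,0).round(4),len(q))
# rack
for n in('top','side'):
    d=np.load(f'pics/{n}.npz');w=d['w'];m=(w[...,0]>.3)&(w[...,0]<.75)&(w[...,1]<.22)&(w[...,1]>-.15)
    for a,b in((.098,.11),(.034,.042),(.026,.034),(.013,.019)):
        k=m&(w[...,2]>a)&(w[...,2]<b);
        img=(k*255).astype('uint8'); nn,l,st,ce=cv2.connectedComponentsWithStats(img)
        for i in range(1,nn):
            if st[i,4]>40:
                p=w[l==i]; (c,sz,an)=cv2.minAreaRect(p[:,:2].astype('float32')); print(n,a,st[i,4],np.round(c,4),np.round(sz,4),round(an,1))
w=np.load('pics/side.npz')['w']
m=(w[...,2]>.05)&(w[...,2]<.4)&(w[...,0]>.35)&(w[...,0]<1.1)&(w[...,1]>-.3)&(w[...,1]<.9)
p=w[m]
g=np.full((15,24),0.)
for q in p:
    i=int((q[0]-.35)/.05);j=int((q[1]+.3)/.05); g[i,j]=max(g[i,j],q[2])
print('rows x from .35, cols y from -.3'); print((g*1000).astype(int))
E
```

```text
(272, 270) 0.0953 [0.4376 0.39   0.0939] [0.4367 0.3904 0.0945] 83
(311, 275) 0.0735 [0.4281 0.3054 0.0718] [0.4271 0.3054 0.0726] 78
(289, 307) 0.1392 [0.3587 0.3495 0.138 ] [0.3587 0.3495 0.1382] 93
(327, 313) 0.1173 [0.3441 0.27   0.1161] [0.3441 0.2691 0.1164] 86
(228, 282) 0.0953 [0.414  0.4884 0.0931] [0.4138 0.4882 0.0944] 85
(241, 316) 0.0955 [0.3395 0.4561 0.0943] [0.3385 0.4557 0.0948] 85
(403, 313) 0.0954 [0.3448 0.1006 0.0939] [0.3448 0.101  0.0941] 89
(265, 190) 0.0898 [0.608  0.4068 0.0886] [0.6063 0.4062 0.0876] 154
(202, 228) 0.1026 [0.5308 0.5424 0.0996] [0.5315 0.5444 0.0996] 534
top 0.098 197 [0.6146 0.0334] [0.0686 0.0152] 43.8
top 0.034 126 [0.4171 0.2023] [0.0568 0.0115] 44.1
top 0.026 530 [0.5248 0.1244] [0.0883 0.2479] 45.1
top 0.013 1268 [0.5231 0.1224] [0.0708 0.2474] 45.8
side 0.098 579 [0.7163 0.0634] [0.0318 0.2354] 8.8
side 0.098 288 [0.6171 0.0283] [0.0673 0.0138] 44.9
side 0.034 386 [0.7156 0.0552] [0.0308 0.2538] 8.1
side 0.034 168 [0.4222 0.1994] [0.062  0.0137] 43.4
side 0.034 103 [0.3498 0.083 ] [0.0469 0.0233] 6.5
side 0.034 98 [0.618  0.0274] [0.
[... 1227 characters left out ...]
 0   0   0 147 181 178 178 179 180   0 230 230 230   0   0   0  55
  202 197 178 155 151   0]
 [  0   0   0   0 146 181 180 180 181 181 170   0   0 108 108   0   0 108
  167 166 165 144 130   0]
 [  0   0   0  89 170 282 355 399 386 361 336 316 295 273 253 233 210 193
  175 159 143 127 113 100]
 [  0   0   0   0   0   0   0   0   0   0   0   0   0   0   0   0   0   0
    0   0   0   0   0   0]
 [  0   0   0   0   0   0   0   0   0   0   0   0   0   0   0   0   0   0
    0   0   0   0   0   0]
 [  0   0   0   0   0   0   0   0   0   0   0   0   0   0   0   0   0   0
    0   0   0   0   0   0]
 [  0   0   0   0   0   0   0   0   0   0   0   0   0   0   0   0   0   0
    0   0   0   0   0   0]]
```

Request:
move_arm --translation '[[0, 0, 0], [0, 0, 0], [0, 0, 0], [0, 0, 0], [0, 0, 0], [0, 0, 0], [0, 0, 0], [0, 0, 0], [0, 0, 0], [0, 0, 0], [0, 0, 0], [0, 0, 0]]' --twist '[[0, 0, -6.8], [0, 0, -6.8], [0, 0, -6.8], [0, 0, -6.8], [0, 0, -6.8], [0, 0, -6.8], [0, 0, -6.8], [0, 0, -6.8], [0, 0, -6.8], [0, 0, -6.8], [0, 0, -6.8], [0, 0, -6.8]]' --claw '[60, 60, 60, 60, 60, 60, 60, 60, 60, 60, 60, 60]' --newtons 20

```text
time: 1.1
eef_pos: [0.3005, -0.604, 0.2439]
eef_rot: [0.585, 0.811, 0.0, -0.001]
force: [-0.3, 0.6, 0.5]
grip_width: 0.0523
finger_force: 0.0
```

```bash
python3 - <<'E'
from h import *
print(monitor.observe()['joint_positions'])
for n in('top','side'):
    w=np.load(f'pics/{n}.npz')['w']
    p=w[(w[...,2]>.4)&(w[...,0]>.3)&(w[...,0]<.9)&(w[...,1]>-.4)&(w[...,1]<.6)]
    H,_,_=np.histogram2d(p[:,0],p[:,1],bins=[np.arange(.3,.91,.05),np.arange(-.4,.61,.1)])
    g=np.zeros(H.shape)+9
    for q in p:
        i=min(int((q[0]-.3)/.05),11);j=min(int((q[1]+.4)/.1),9); g[i,j]=min(g[i,j],q[2])
    print(n);print((g*100).astype(int))
E
```

```text
[ 1.28950443  0.4946824  -0.35550437  1.51901088  0.18098682  1.16157649
  1.22177726]
top
[[900 900 900 900 900 900 900 900 900 900]
 [900 900 900 900 900 900 900 900 900 900]
 [900 900 900 900 900 900 900 900 900 900]
 [900 900 900 900 900 900 900 900 900 900]
 [900 900 900 900 900  45  45  45  45  45]
 [900 900 900 900  45  46  44  49  59  49]
 [900 900 900 900  45  51  51 900 900 900]
 [900 900 900 900  49  51  51 900 900 900]
 [900 900 900 900  51  51  51 900 900 900]
 [900 900 900 900 900 900 900 900 900 900]
 [900 900 900 900 900 900 900 900 900 900]
 [900 900 900 900 900 900 900 900 900 900]]
side
[[900 900 900 900 900 900 900 900 900 900]
 [900 900 900 900 900 900 900 900 900 900]
 [900 900 900 900 900 900 900 900 900 900]
 [900 900 900 900 900 900 900 900 900 900]
 [900 900 900 900 900  44  44  44 900 900]
 [900 900 900 900  44  44  47 900 900 900]
 [900 900 900 900  44  51 900 900 900 900]
 [900 900 900  44  44  51 900 900 900 900]
 [900 900 900  44  44  51 900 900 900 900]
 [900 900 900  44  51  51 900 900 900 900]
 [900 900 900  44  51 900 900 900 900 900]
 [900 900 900 900 900 900 900 900 900 900]]
```

Request:
move_arm --translation '[[0, 0, 0], [0, 0, 0], [0, 0, 0], [0, 0, 0], [0.55, 0.95, 0], [0.55, 0.95, 0], [0.55, 0.95, 0], [0.55, 0.95, 0], [0.55, 0.95, 0], [0.55, 0.95, 0], [0.55, 0.95, 0], [0.55, 0.95, 0]]' --twist '[[0, 0, -6.8], [0, 0, -6.8], [0, 0, -6.8], [0, 0, -6.8], [0, 0, 0], [0, 0, 0], [0, 0, 0], [0, 0, 0], [0, 0, 0], [0, 0, 0], [0, 0, 0], [0, 0, 0]]' --claw '[60, 60, 60, 60, 60, 60, 60, 60, 60, 60, 60, 60]'

```text
time: 2.1
eef_pos: [0.3674, -0.3477, 0.2443]
eef_rot: [0.381, 0.925, -0.0, -0.0]
force: [0.7, 0.5, -0.8]
grip_width: 0.052
finger_force: 0.0
```

Request:
move_arm --translation '[[0.55, 0.95, 0], [0.55, 0.95, 0], [0.55, 0.95, 0], [0.55, 0.95, 0], [0.55, 0.95, 0], [0.55, 0.95, 0], [0.55, 0.95, 0], [0.55, 0.95, 0], [0.55, 0.95, 0], [0.55, 0.95, 0], [0.55, 0.95, 0], [0, 0, 0]]' --twist '[[0, 0, 0], [0, 0, 0], [0, 0, 0], [0, 0, 0], [0, 0, 0], [0, 0, 0], [0, 0, 0], [0, 0, 0], [0, 0, 0], [0, 0, 0], [0, 0, 0], [0, 0, 0]]' --claw '[60, 60, 60, 60, 60, 60, 60, 60, 60, 60, 60, 60]'

```text
time: 3.1
eef_pos: [0.4601, 0.008, 0.2451]
eef_rot: [0.376, 0.927, 0.002, 0.0]
force: [-0.5, -0.1, 0.1]
grip_width: 0.0524
finger_force: 0.0
```

```bash
python3 - <<'E'
from h import *
s=monitor.observe(); print({k:np.round(s[k],4) for k in('time','joint_positions','eef_pos','eef_rot')})
f=grab_frame('wrist'); print(f['tool_from_camera'].round(3)); save(f,'w1')
T=np.eye(4);T[:3,:3]=R.from_quat(s['eef_rot']).as_matrix();T[:3,3]=s['eef_pos']
np.savez('pics/w1',w=world(f,T@f['tool_from_camera']),c=f['color'])
f=grab_frame('side'); np.savez('pics/side2',w=world(f)); save(f,'side2')
E
```

```text
{'time': np.float64(3.1), 'joint_positions': array([ 0.6431,  0.1989, -0.8394,  1.9856,  0.1689,  1.0257,  0.5258]), 'eef_pos': array([0.4601, 0.008 , 0.2451]), 'eef_rot': array([3.759e-01, 9.266e-01, 2.200e-03, 3.000e-04])}
[[-0.002  0.966  0.257  0.07 ]
 [ 1.     0.002  0.     0.001]
 [-0.     0.257 -0.966 -0.139]
 [ 0.     0.     0.     1.   ]]
```

View pics/w1.png

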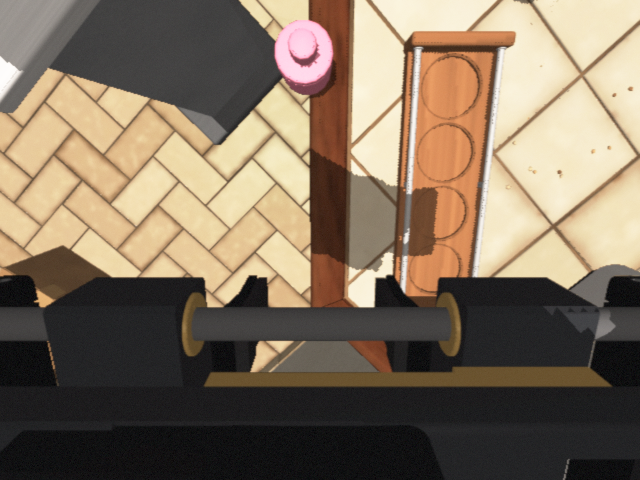

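View pics/side2.png

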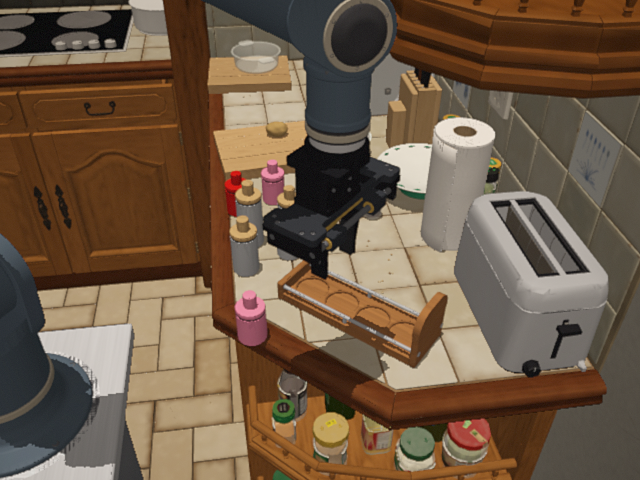

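The wrist picture shows the rack's recesses at (450,87), (444,152), (438,212) and partly (434,268), with the low end at the top. The side picture shows the wrist's big joint around (360,30), close to the cabinet.

```bash
python3 - <<'E'
from h import *
d=np.load('pics/w1.npz');w=d['w']
print('tile z',np.nanmedian(w[20:200,540:600,2]),'plinth',np.nanmedian(w[118:124,440:455,2]))
for u,v in((450,87),(444,152),(438,212),(434,268)):
    print(u,v,w[v,u].round(4))
m=((w[...,2]>.005)&(w[...,2]<.0133)); m[:40]=0;m[:,:400]=0;m[:,500:]=0
m=cv2.morphologyEx(m.astype('uint8'),cv2.MORPH_OPEN,np.ones((3,3)))
n,l,st,ce=cv2.connectedComponentsWithStats(m)
for i in range(1,n):
    if st[i,4]>300:
        q=w[l==i]; print(ce[i].round(0),st[i,4],np.round(cv2.minEnclosingCircle(q[:,:2].astype('float32'))[0],4),q.mean(0).round(4),q.std(0).round(4))
k=(w[...,2]>.027)&(w[...,2]<.034); k[:45]=0;k[270:]=0
for a,b in((395,425),(470,500)):
    q=w[:,a:b][k[:,a:b]]; L=cv2.fitLine(q[:,:2].astype('float32'),cv2.DIST_HUBER,0,.001,.001).ravel(); print('rail',L.round(4),np.degrees(np.arctan2(L[1],L[0])))
s=np.load('pics/side2.npz')['w']
for u,v in((360,30),(330,80),(390,30),(310,30),(338,128),(336,150)): print('arm',u,v,s[v,u].round(3))
t=np.load('pics/side.npz')['w']
# cabinet front edge: min x for z .42-.6 by y
for y in np.arange(-.2,.35,.05):
    k=(t[...,2]>.42)&(t[...,2]<.7)&(abs(t[...,1]-y)<.01)&(t[...,0]>.35); p=t[k]
    w2=np.load('pics/top.npz')['w'];k=(w2[...,2]>.42)&(w2[...,2]<.7)&(abs(w2[...,1]-y)<.01)&(w2[...,0]>.4);p2=w2[k]
    print(round(y,2),[ (q[q[:,0].argmin()].round(3), q[:,2].min().round(3)) if len(q) else None for q in(p,p2)])
E
```

```text
tile z -0.0014404043072929196 plinth 0.014880388920689158
450 87 [0.4577 0.1896 0.0078]
444 152 [0.5016 0.1458 0.0089]
438 212 [0.5453 0.1017 0.0095]
434 268 [0.5918 0.0583 0.0079]
[450.  87.] 2800 [0.4571 0.1883] [0.4575 0.1895 0.0092] [0.0142 0.0141 0.001 ]
[445. 153.] 2465 [0.502  0.1447] [0.5024 0.1457 0.0092] [0.0142 0.0142 0.001 ]
[439. 213.] 2165 [0.5461 0.1017] [0.5471 0.1021 0.0092] [0.0141 0.0142 0.001 ]
[433. 266.] 1690 [0.5908 0.058 ] [0.5893 0.0587 0.0091] [0.0125 0.0148 0.0009]
rail [ 0.7162 -0.6979  0.4762  0.1156] -44.258358
rail [ 0.7225 -0.6914  0.5243  0.1737] -43.738876
arm 360 30 [ 0.47  -0.047  0.546]
arm 330 80 [ 0.446 -0.032  0.491]
arm 390 30 [ 0.504 -0.029  0.538]
arm 310 30 [ 0.423 -0.052  0.549]
arm 338 128 [ 0.455 -0.034  0.439]
arm 336 150 [ 0.454 -0.029  0.409]
-0.2 [None, None]
-0.15 [None, None]
-0.1 [None, None]
-0.05 [None, None]
-0.0 [(array([0.642, 0.009, 0.459]), np.float64(0.443)), (array([0.658, 0.009, 0.496]), np.float64(0.494))]
0.05 [(array([0.588, 0.06 , 0.492]), np.float64(0.444)), (array([0.589, 0.06 , 0.492]), np.float64(0.46))]
0.1 [(array([0.548, 0.108, 0.492]), np.float64(0.443)), (array([0.548, 0.11 , 0.489]), np.float64(0.46))]
0.15 [(array([0.543, 0.146, 0.491]), np.float64(0.45)), (array([0.54 , 0.153, 0.493]), np.float64(0.46))]
0.2 [(array([0.544, 0.19 , 0.461]), np.float64(0.451)), (array([0.541, 0.192, 0.492]), np.float64(0.459))]
0.25 [(array([0.544, 0.249, 0.46 ]), np.float64(0.451)), (array([0.541, 0.251, 0.463]), np.float64(0.459))]
0.3 [(array([0.544, 0.293, 0.46 ]), np.float64(0.45)), (array([0.54 , 0.31 , 0.493]), np.float64(0.446))]
```

```bash
cat >> h.py <<'E'
def pose(psi,phi):
    a=np.radians(psi); h=np.array([np.cos(a),np.sin(a),0]); x=h*np.cos(np.radians(phi))+np.array([0,0,np.sin(np.radians(phi))])
    z=h*np.sin(np.radians(phi))-np.array([0,0,np.cos(np.radians(phi))]); return np.stack([x,np.cross(z,x),z],1)
def plan(*way):
    """way: (x,y,z,psi,phi) TCP; turn in place first, then shift"""
    s=monitor.observe(); p=s['eef_pos']; M=R.from_quat(s['eef_rot']).as_matrix(); print('t',s['time'],'now',np.round(p,4),'j',np.round(s['joint_positions'],2),'F',np.round(s['force'],1))
    for x,y,z,a,b in way:
        N=pose(a,b); r=np.degrees(R.from_matrix(M.T@N).as_rotvec()); t=N.T@(np.array([x,y,z])-p)/.03
        print('turn',r.round(2),'rows',round(abs(r).max()/7,1),'| shift',t.round(2),'rows>=',round(max(abs(t).max(),np.linalg.norm(t)/1.35),1)); M=N;p=np.array([x,y,z])
def tgt(c,ktop,psi,up=0,phi=20):
    a=np.radians(psi); return (c[0]-.0045*np.cos(a),c[1]-.0045*np.sin(a),ktop+.003+up,psi,phi)
XL,L,M_,S=(.3587,.3495),(.3441,.2695),(.4372,.3902),(.4277,.3054)
R1,R2,R3,R4=(.590,.0583),(.5464,.1019),(.502,.1453),(.4573,.189)
E
python3 - <<'E'
from h import *
plan(tgt(XL,.138,135,.11,0),tgt(XL,.138,135,.06),tgt(XL,.138,135))
E
```

```text
t 3.2 now [0.4591 0.0021 0.2444] j [ 0.65  0.2  -0.83  1.99  0.17  1.03  0.53] F [ 0.3  0.3 -0.2]
turn [-0.02 -0.02  0.46] rows 0.1 | shift [10.4   5.82 -0.22] rows>= 10.4
turn [-0. 20.  0.] rows 2.9 | shift [-0.57 -0.    1.57] rows>= 1.6
turn [0. 0. 0.] rows 0.0 | shift [-0.68 -0.    1.88] rows>= 1.9
```

Request:
move_arm --translation '[[0.95, 0.53, 0], [0.95, 0.53, 0], [0.95, 0.53, 0], [0.95, 0.53, 0], [0.95, 0.53, 0], [0.95, 0.53, 0], [0.95, 0.53, 0], [0.95, 0.53, 0], [0.95, 0.53, 0], [0.95, 0.53, 0], [0.9, 0.52, 0], [0, 0, 0]]' --twist '[[0, 0, 0], [0, 0, 0], [0, 0, 0], [0, 0, 0], [0, 0, 0], [0, 0, 0], [0, 0, 0], [0, 0, 0], [0, 0, 0], [0, 0, 0], [0, 0, 0], [0, 0, 0]]' --claw '[60, 60, 60, 60, 60, 60, 60, 60, 60, 60, 60, 60]'

```text
time: 4.2
eef_pos: [0.3584, 0.3492, 0.2449]
eef_rot: [0.378, 0.926, 0.002, -0.001]
force: [-1.3, -0.2, -0.2]
grip_width: 0.0523
finger_force: 0.0
```

Request:
move_arm --translation '[[0, 0, 0], [0, 0, 0], [0, 0, 0], [0, 0, 0]]' --twist '[[0, 6.7, 0], [0, 6.7, 0], [0, 6.6, 0], [0, 0, 0]]' --claw '[60, 60, 60, 60]'

```text
time: 4.53
eef_pos: [0.3658, 0.3389, 0.242]
eef_rot: [0.381, 0.908, 0.066, -0.162]
force: [1.8, -0.8, -0.6]
grip_width: 0.0522
finger_force: 0.0
```

```bash
python3 - <<'E'
from h import *
s=monitor.observe(); f=grab_frame('wrist'); save(f,'w2')
T=np.eye(4);T[:3,:3]=R.from_quat(s['eef_rot']).as_matrix();T[:3,3]=s['eef_pos']
w=world(f,T@f['tool_from_camera'])
k=(w[...,2]>.128)&(w[...,2]<.15)&(abs(w[...,0]-.359)<.03)&(abs(w[...,1]-.35)<.03); q=w[k]; print(len(q),(q.max(0)+q.min(0))/2 if len(q) else '')
plan(tgt(XL,.138,135,.02),tgt(XL,.138,135))
E
```

```text
674 [0.3604291  0.34900661 0.13586767]
t 4.5833 now [0.3639 0.3405 0.2427] j [ 0.22  0.42 -1.08  1.9   0.02  1.03 -0.06] F [ 0.1  0.3 -0.4]
turn [-0.1   0.05 -0.33] rows 0.0 | shift [-0.76  0.09  2.62] rows>= 2.6
turn [0. 0. 0.] rows 0.0 | shift [-0.23 -0.    0.63] rows>= 0.6
```

View pics/w2.png

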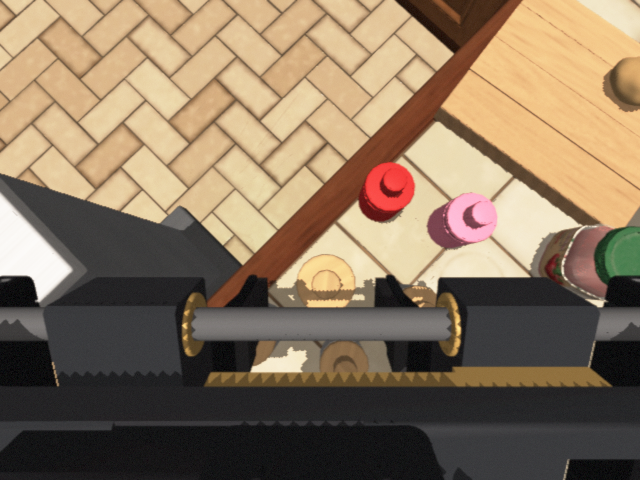

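XL sits at (326,280), centred between the fingers; l and s are lower at about (345,360).

Request:
move_arm --translation '[[-0.25, 0.02, 0.8], [-0.25, 0.02, 0.8], [-0.25, 0.02, 0.8], [-0.12, 0.02, 0.43], [-0.12, 0, 0.42], [0, 0, 0], [0, 0, 0], [0, 0, 0], [0, 0, 0], [0, 0, 0], [0, 0, 0], [0, 0, 0]]' --twist '[[0, 0, 0], [0, 0, 0], [0, 0, 0], [0, 0, 0], [0, 0, 0], [0, 0, 0], [0, 0, 0], [0, 0, 0], [0, 0, 0], [0, 0, 0], [0, 0, 0], [0, 0, 0]]' --claw '[60, 60, 60, 60, 60, 60, 60, 10, 10, 10, 10, 10]' --newtons 30

```text
time: 5.58
eef_pos: [0.3587, 0.3502, 0.1431]
eef_rot: [0.375, 0.911, 0.066, -0.16]
force: [-0.8, -0.1, 0.4]
grip_width: 0.0266
finger_force: 0.0
```

```bash
python3 - <<'E'
from h import *
plan(tgt(XL,.138,135),tgt(XL,.138,135,.13),tgt(XL,.138,45,.13),tgt((.44,.2),.138,45,.13),tgt(R1,.138,45,.07),tgt(R1,.138,45,.012))
E
```

```text
t 5.5833 now [0.3587 0.3502 0.1431] j [ 0.1   0.55 -0.98  1.99  0.14  0.82 -0.12] F [-0.8 -0.1  0.4]
turn [-0.04  0.03  0.24] rows 0.0 | shift [-0.18 -0.02  0.01] rows>= 0.2
turn [0. 0. 0.] rows 0.0 | shift [ 1.48  0.   -4.07] rows>= 4.1
turn [-30.78  -0.    84.57] rows 12.1 | shift [-0.14 -0.15 -0.05] rows>= 0.2
turn [0. 0. 0.] rows 0.0 | shift [-1.51  5.44 -0.55] rows>= 5.4
turn [0. 0. 0.] rows 0.0 | shift [-0.5   6.88  1.95] rows>= 6.9
turn [0. 0. 0.] rows 0.0 | shift [-0.66 -0.    1.82] rows>= 1.8
```

Request:
move_arm --translation '[[-0.18, -0.02, 0], [0, 0, 0], [0, 0, 0], [0, 0, 0], [0, 0, 0], [0, 0, 0], [0, 0, 0], [0, 0, 0], [0, 0, 0]]' --twist '[[0, 0, 0], [0, 0, 0], [0, 0, 0], [0, 0, 0], [0, 0, 0], [0, 0, 0], [0, 0, 0], [0, 0, 0], [0, 0, 0]]' --claw '[45, 45, 40, 10, 10, 10, 10, 10, 10]'

```text
time: 6.33
eef_pos: [0.3617, 0.3463, 0.141]
eef_rot: [0.375, 0.911, 0.066, -0.16]
force: [0.8, 1.3, -1.1]
grip_width: 0.0207
finger_force: 30.0
```

Request:
move_arm --translation '[[0.18, 0, -0.5], [0.37, 0, -1], [0.37, 0, -1], [0.37, 0, -1], [0.2, 0, -0.55], [0, 0, 0]]' --twist '[[0, 0, 0], [0, 0, 0], [0, 0, 0], [0, 0, 0], [0, 0, 0], [0, 0, 0]]' --claw '[10, 10, 10, 10, 10, 10]'

```text
time: 6.83
eef_pos: [0.3622, 0.348, 0.2736]
eef_rot: [0.374, 0.911, 0.068, -0.158]
force: [-0.2, 0.9, -1.6]
grip_width: 0.0211
finger_force: 30.0
```

```bash
python3 - <<'E'
from h import *
plan(tgt(XL,.138,135,.13)); f=grab_frame('side'); save(f,'s3')
cv2.imwrite('pics/s3.png',cv2.resize(f['color'][0:360,180:480,::-1],None,fx=1.6,fy=1.6))
E
```

```text
t 6.8333 now [0.3622 0.348  0.2736] j [ 0.23  0.39 -1.11  1.86 -0.    1.08 -0.05] F [-0.2  0.9 -1.6]
turn [0.24 0.12 0.36] rows 0.1 | shift [-0.06 -0.05  0.07] rows>= 0.1
```

View pics/s3.png

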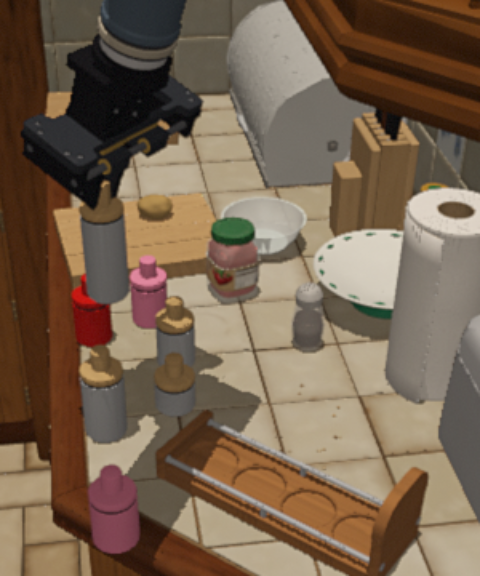

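XL hangs upright in the gripper, at (105,240) in the crop; everything else is standing.

Request:
move_arm --translation '[[0, 0, 0], [0, 0, 0], [0, 0, 0], [0, 0, 0], [0, 0, 0], [0, 0, 0], [0, 0, 0], [0, 0, 0], [0, 0, 0], [0, 0, 0], [0, 0, 0], [0, 0, 0]]' --twist '[[-2.3, 0, 6.3], [-2.3, 0, 6.3], [-2.3, 0, 6.3], [-2.3, 0, 6.3], [-2.3, 0, 6.3], [-2.3, 0, 6.3], [-2.3, 0, 6.3], [-2.3, 0, 6.3], [-2.3, 0, 6.3], [-2.3, 0, 6.3], [-2.3, 0, 6.3], [-2.3, 0, 6.3]]' --claw '[10, 10, 10, 10, 10, 10, 10, 10, 10, 10, 10, 10]'

```text
time: 7.88
eef_pos: [0.3599, 0.3445, 0.2676]
eef_rot: [0.876, 0.45, 0.152, -0.079]
force: [0.3, 0.2, -2.7]
grip_width: 0.0212
finger_force: 30.0
```

Request:
move_arm --translation '[[0, 0, 0], [0, 0, 0], [0, 0, 0]]' --twist '[[-2.3, 0, 6.3], [-0.9, 0, 2.6], [0, 0, 0]]' --claw '[10, 10, 10]'

```text
time: 8.13
eef_pos: [0.3591, 0.3457, 0.2679]
eef_rot: [0.908, 0.383, 0.158, -0.067]
force: [-0.5, 0.8, -2.4]
grip_width: 0.0211
finger_force: 30.0
```

```bash
python3 - <<'E'
from h import *
plan(tgt((.44,.2),.138,45,.13),tgt((.53,.118),.138,45,.07),tgt(R1,.138,45,.07),tgt(R1,.138,45,.012))
E
```

```text
t 8.1333 now [0.3591 0.3457 0.2679] j [-0.01  0.06 -0.87  2.09  0.11  0.67 -1.71] F [-0.5  0.8 -2.4]
turn [-0.26  0.25  0.68] rows 0.1 | shift [-1.54  5.34 -0.67] rows>= 5.3
turn [0. 0. 0.] rows 0.0 | shift [-0.51  4.05  1.94] rows>= 4.1
turn [0. 0. 0.] rows 0.0 | shift [0.01 2.82 0.  ] rows>= 2.8
turn [0. 0. 0.] rows 0.0 | shift [-0.66 -0.    1.82] rows>= 1.8
```

Request:
move_arm --translation '[[-0.22, 0.76, -0.1], [-0.22, 0.76, -0.1], [-0.22, 0.76, -0.1], [-0.22, 0.76, -0.1], [-0.22, 0.76, -0.1], [-0.22, 0.76, -0.1], [-0.22, 0.76, -0.1], [-0.1, 0.8, 0.39], [-0.1, 0.8, 0.39], [-0.1, 0.8, 0.39], [-0.1, 0.8, 0.39], [-0.1, 0.8, 0.39]]' --twist '[[0, 0, 0.6], [0, 0, 0], [0, 0, 0], [0, 0, 0], [0, 0, 0], [0, 0, 0], [0, 0, 0], [0, 0, 0], [0, 0, 0], [0, 0, 0], [0, 0, 0], [0, 0, 0]]' --claw '[10, 10, 10, 10, 10, 10, 10, 10, 10, 10, 10, 10]'

```text
time: 9.13
eef_pos: [0.5272, 0.1159, 0.2106]
eef_rot: [0.91, 0.378, 0.158, -0.069]
force: [-0.1, -0.3, -1.9]
grip_width: 0.021
finger_force: 30.0
```

Request:
move_arm --translation '[[0, 0.5, 0], [0, 0.5, 0], [0, 0.5, 0], [0, 0.5, 0], [0, 0.5, 0], [0, 0.3, 0], [0, 0, 0], [0, 0, 0]]' --twist '[[0, 0, 0], [0, 0, 0], [0, 0, 0], [0, 0, 0], [0, 0, 0], [0, 0, 0], [0, 0, 0], [0, 0, 0]]' --claw '[10, 10, 10, 10, 10, 10, 10, 10]'

```text
time: 9.8
eef_pos: [0.5872, 0.0583, 0.2131]
eef_rot: [0.91, 0.377, 0.16, -0.068]
force: [-0.6, -0.2, -3.6]
grip_width: 0.021
finger_force: 30.0
```

```bash
python3 - <<'E'
from h import *
plan(tgt(R1,.138,45,.07),tgt(R1,.138,45,.02)); f=grab_frame('side')
cv2.imwrite('pics/s4.png',cv2.resize(f['color'][0:400,200:500,::-1],None,fx=1.5,fy=1.5))
w=world(f); k=(w[...,2]>.06)&(w[...,2]<.17)&(abs(w[...,0]-.59)<.04)&(abs(w[...,1]-.058)<.04)
for a in(.07,.09,.12,.14,.16):
    q=w[k&(abs(w[...,2]-a)<.01)]
    if len(q): print(a,len(q),q.min(0).round(4),q.max(0).round(4))
    if len(q)>20:
        A=np.c_[2*q[:,:2],np.ones(len(q))]; c=np.linalg.lstsq(A,(q[:,:2]**2).sum(1),rcond=None)[0]; print(c[:2].round(4),np.sqrt(c[2]+c[0]**2+c[1]**2))
E
```

```text
t 9.8 now [0.5872 0.0583 0.2131] j [ 0.41  0.32 -0.56  1.93 -0.08  0.66 -0.83] F [-0.6 -0.2 -3.6]
turn [-0.22 -0.04 -0.02] rows 0.0 | shift [-0.1   0.07  0.04] rows>= 0.1
turn [0. 0. 0.] rows 0.0 | shift [-0.57 -0.    1.57] rows>= 1.6
0.07 98 [0.5668 0.0182 0.0601] [0.6299 0.0597 0.08  ]
[0.6033 0.0491] 0.028535002766620642
0.09 356 [0.5667 0.0183 0.08  ] [0.6297 0.0668 0.1   ]
[0.6002 0.053 ] 0.026676940016273
0.12 318 [0.5664 0.032  0.11  ] [0.614  0.0658 0.13  ]
[0.5905 0.0578] 0.02331980213626344
0.14 323 [0.5662 0.0323 0.13  ] [0.6115 0.0677 0.1499]
[0.5903 0.0572] 0.02288726571867721
0.16 345 [0.5662 0.0318 0.1501] [0.6123 0.0676 0.17  ]
[0.5903 0.0572] 0.022884095482565394
```

View pics/s4.png

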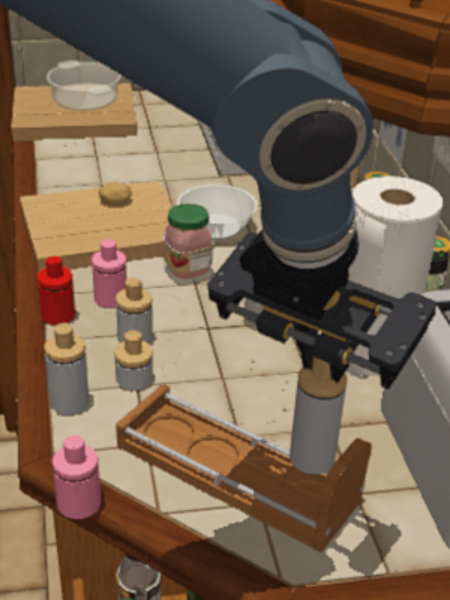

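XL hangs upright at about (.590,.057), over the recess at the high end, in the crop at (320,440). The wrist clears the cabinet.

Request:
move_arm --translation '[[-0.14, 0, 0.39], [-0.14, 0, 0.39], [-0.14, 0, 0.39], [-0.14, 0, 0.39], [-0.06, 0, 0.16], [-0.03, 0, 0.09], [0, 0, 0]]' --twist '[[0, 0, 0], [0, 0, 0], [0, 0, 0], [0, 0, 0], [0, 0, 0], [0, 0, 0], [0, 0, 0]]' --claw '[10, 10, 10, 10, 10, 10, 10]'

```text
time: 10.43
eef_pos: [0.5868, 0.0593, 0.1551]
eef_rot: [0.91, 0.378, 0.16, -0.068]
force: [-1.2, 0.1, -3.3]
grip_width: 0.0211
finger_force: 30.0
```

Request:
move_arm --translation '[[-0.02, 0, 0.06], [-0.02, 0, 0.06], [0, 0, 0]]' --twist '[[0, 0, 0], [0, 0, 0], [0, 0, 0]]' --claw '[10, 10, 10]'

```text
time: 10.68
eef_pos: [0.5874, 0.0588, 0.1518]
eef_rot: [0.91, 0.377, 0.16, -0.068]
force: [-0.3, -0.2, -2.1]
grip_width: 0.0207
finger_force: 30.0
```

Request:
move_arm --translation '[[-0.01, 0, 0.03], [0, 0, 0], [0, 0, 0], [0, 0, 0], [0, 0, 0], [0.03, 0, -0.08], [0.2, 0, -0.55], [0.3, 0, -0.82], [0.3, 0, -0.82], [0, 0, 0]]' --twist '[[0, 0, 0], [0, 0, 0], [0, 0, 0], [0, 0, 0], [0, 0, 0], [0, 0, 0], [0, 0, 0], [0, 0, 0], [0, 0, 0], [0, 0, 0]]' --claw '[10, 10, 38, 38, 38, 38, 38, 38, 38, 38]'

```text
time: 11.52
eef_pos: [0.5911, 0.0594, 0.2292]
eef_rot: [0.909, 0.377, 0.165, -0.066]
force: [0.1, 0.6, 1.0]
grip_width: 0.033
finger_force: 0.0
```

```bash
cat >> h.py <<'E'
def chk(c,h):
    for n in('side','top'):
        f=grab_frame(n); w=world(f); k=(abs(w[...,0]-c[0])<.03)&(abs(w[...,1]-c[1])<.03)&(w[...,2]<h+.03)&(w[...,2]>h-.02)
        q=w[k]; 
        if len(q): zt=np.percentile(q[:,2],95); t=q[q[:,2]>zt-.004]; print(n,len(q),'top z',zt.round(4),t.mean(0).round(4))
    return f
E
python3 - <<'E'
from h import *
chk(R1,.148)
a=tgt((.53,.118),.138,45,.09)
plan(a,tgt((.42,.2),.138,45,.12),tgt((.42,.2),.138,135,.12),tgt(L,.116,135,.04),tgt(L,.116,135))
E
```

```text
side 241 top z 0.149 [0.5906 0.057  0.1475]
top 3 top z 0.1397 [0.5926 0.0711 0.1406]
t 11.6167 now [0.5883 0.0587 0.2247] j [ 0.41  0.31 -0.57  1.92 -0.09  0.68 -0.83] F [ 0.1  0.7 -0.2]
turn [-0.06 -0.15  0.05] rows 0.0 | shift [-0.05 -2.77 -0.24] rows>= 2.8
turn [0. 0. 0.] rows 0.0 | shift [-0.28 -4.53 -1.17] rows>= 4.5
turn [ 30.78   0.   -84.57] rows 12.1 | shift [-0.14  0.15 -0.05] rows>= 0.2
turn [0. 0. 0.] rows 0.0 | shift [ 2.06 -0.15  4.37] rows>= 4.4
turn [0. 0. 0.] rows 0.0 | shift [-0.46 -0.    1.25] rows>= 1.3
```

Request:
move_arm --translation '[[-0.04, -0.9, -0.17], [-0.04, -0.9, -0.17], [-0.04, -0.9, -0.17], [-0.04, -0.9, -0.17], [-0.04, -0.9, -0.17], [-0.04, -0.9, -0.17], [-0.04, -0.9, -0.17], [-0.04, -0.95, -0.17], [0, 0, 0], [0, 0, 0], [0, 0, 0], [0, 0, 0]]' --twist '[[0, 0, 0], [0, 0, 0], [0, 0, 0], [0, 0, 0], [0, 0, 0], [0, 0, 0], [0, 0, 0], [0, 0, 0], [2.3, 0, -6.3], [2.3, 0, -6.3], [2.3, 0, -6.3], [2.3, 0, -6.3]]' --claw '[50, 50, 50, 50, 50, 50, 50, 50, 50, 50, 50, 50]'

```text
time: 12.62
eef_pos: [0.4165, 0.1956, 0.258]
eef_rot: [0.796, 0.58, 0.14, -0.104]
force: [0.4, -0.9, -0.1]
grip_width: 0.0433
finger_force: 0.0
```

Request:
move_arm --translation '[[0, 0, 0], [0, 0, 0], [0, 0, 0], [0, 0, 0], [0, 0, 0], [0, 0, 0], [0, 0, 0], [0, 0, 0], [0, 0, 0], [0, 0, 0], [0, 0, 0]]' --twist '[[2.3, 0, -6.3], [2.3, 0, -6.3], [2.3, 0, -6.3], [2.3, 0, -6.3], [2.3, 0, -6.3], [2.3, 0, -6.3], [2.3, 0, -6.3], [2.3, 0, -6.3], [2.3, 0, -6.3], [0.9, 0, -2.6], [0, 0, 0]]' --claw '[50, 50, 50, 50, 50, 50, 50, 50, 50, 50, 50]'

```text
time: 13.53
eef_pos: [0.4173, 0.1961, 0.2578]
eef_rot: [0.376, 0.91, 0.067, -0.164]
force: [0.4, 0.1, 0.1]
grip_width: 0.0434
finger_force: 0.0
```

```bash
python3 - <<'E'
from h import *
plan(tgt(L,.116,135,.04),tgt(L,.116,135))
E
```

```text
t 13.5333 now [0.4173 0.1961 0.2578] j [ 0.33  0.29 -0.79  1.9  -0.15  1.16  0.4 ] F [0.4 0.1 0.1]
turn [-0.06 -0.37  0.08] rows 0.1 | shift [1.98 0.   4.23] rows>= 4.2
turn [0. 0. 0.] rows 0.0 | shift [-0.46 -0.    1.25] rows>= 1.3
```

Request:
move_arm --translation '[[0.4, 0, 0.85], [0.4, 0, 0.85], [0.4, 0, 0.85], [0.4, 0, 0.85], [0.38, 0, 0.83], [0, 0, 0], [0, 0, 0]]' --twist '[[0, 0, 0], [0, 0, 0], [0, 0, 0], [0, 0, 0], [0, 0, 0], [0, 0, 0], [0, 0, 0]]' --claw '[50, 50, 50, 50, 50, 50, 50]'

```text
time: 14.12
eef_pos: [0.3454, 0.2661, 0.1594]
eef_rot: [0.376, 0.91, 0.066, -0.163]
force: [0.9, -0.1, 0.0]
grip_width: 0.0436
finger_force: 0.0
```

```bash
python3 - <<'E'
from h import *
plan(tgt(L,.116,135))
E
```

```text
t 14.1167 now [0.3454 0.2661 0.1594] j [ 0.15  0.36 -0.81  2.1  -0.12  0.85  0.23] F [ 0.9 -0.1  0. ]
turn [-0.15 -0.31  0.03] rows 0.0 | shift [-0.5   0.05  1.25] rows>= 1.3
```

Request:
move_arm --translation '[[-0.25, 0.03, 0.62], [-0.25, 0.02, 0.63], [0, 0, 0], [0, 0, 0], [0, 0, 0], [0, 0, 0], [0, 0, 0], [0, 0, 0], [0, 0, 0]]' --twist '[[0, 0, 0], [0, 0, 0], [0, 0, 0], [0, 0, 0], [0, 0, 0], [0, 0, 0], [0, 0, 0], [0, 0, 0], [0, 0, 0]]' --claw '[50, 50, 50, 50, 10, 10, 10, 10, 10]'

```text
time: 14.87
eef_pos: [0.349, 0.2667, 0.1205]
eef_rot: [0.377, 0.91, 0.068, -0.162]
force: [-1.0, -1.0, 3.3]
grip_width: 0.0211
finger_force: 30.0
```

Request:
move_arm --translation '[[0.18, 0, -0.5], [0.35, 0, -0.95], [0.35, 0, -0.95], [0.35, 0, -0.95], [0.25, 0, -0.7], [0, 0, 0]]' --twist '[[0, 0, 0], [0, 0, 0], [0, 0, 0], [0, 0, 0], [0, 0, 0], [0, 0, 0]]' --claw '[10, 10, 10, 10, 10, 10]'

```text
time: 15.37
eef_pos: [0.3509, 0.2679, 0.253]
eef_rot: [0.376, 0.91, 0.07, -0.159]
force: [0.6, 0.5, -2.3]
grip_width: 0.0212
finger_force: 30.0
```

```bash
python3 - <<'E'
from h import *
plan(tgt((.42,.19),.116,135,.13),tgt((.42,.19),.116,45,.13))
E
```

```text
t 15.3667 now [0.3509 0.2679 0.253 ] j [ 0.23  0.22 -0.86  1.99 -0.2   1.06  0.27] F [ 0.6  0.5 -2.3]
turn [ 0.43 -0.01  0.14] rows 0.1 | shift [-3.44 -0.21 -1.11] rows>= 3.4
turn [-30.78  -0.    84.57] rows 12.1 | shift [-0.14 -0.15 -0.05] rows>= 0.2
```

Request:
move_arm --translation '[[-0.69, -0.04, -0.22], [-0.69, -0.04, -0.22], [-0.69, -0.04, -0.22], [-0.69, -0.04, -0.22], [-0.68, -0.04, -0.22], [0, 0, 0], [0, 0, 0], [0, 0, 0], [0, 0, 0], [0, 0, 0], [0, 0, 0], [0, 0, 0]]' --twist '[[0, 0, 0], [0, 0, 0], [0, 0, 0], [0, 0, 0], [0, 0, 0], [-2.3, 0, 6.3], [-2.3, 0, 6.3], [-2.3, 0, 6.3], [-2.3, 0, 6.3], [-2.3, 0, 6.3], [-2.3, 0, 6.3], [-2.3, 0, 6.3]]' --claw '[10, 10, 10, 10, 10, 10, 10, 10, 10, 10, 10, 10]'

```text
time: 16.37
eef_pos: [0.4203, 0.1847, 0.2429]
eef_rot: [0.71, 0.682, 0.124, -0.123]
force: [0.1, -0.3, -3.0]
grip_width: 0.021
finger_force: 30.0
```

Request:
move_arm --translation '[[0, 0, 0], [0, 0, 0], [0, 0, 0], [0, 0, 0], [0, 0, 0], [0, 0, 0], [0, 0, 0], [0, 0, 0]]' --twist '[[-2.3, 0, 6.3], [-2.3, 0, 6.3], [-2.3, 0, 6.3], [-2.3, 0, 6.3], [-2.3, 0, 6.3], [-2.3, 0, 6.3], [-1, 0, 2.7], [0, 0, 0]]' --claw '[10, 10, 10, 10, 10, 10, 10, 10]'

```text
time: 17.03
eef_pos: [0.4192, 0.1857, 0.243]
eef_rot: [0.91, 0.377, 0.159, -0.068]
force: [-0.5, 0.5, -3.0]
grip_width: 0.0209
finger_force: 30.0
```

```bash
python3 - <<'E'
from h import *
plan(tgt(R2,.116,45,.08),tgt(R2,.116,45,.012))
E
```

```text
t 17.0333 now [0.4192 0.1857 0.243 ] j [ 0.24  0.01 -0.66  2.19 -0.21  0.63 -1.06] F [-0.5  0.5 -3. ]
turn [-0.23  0.1  -0.04] rows 0.0 | shift [0.32 4.97 1.68] rows>= 5.0
turn [0. 0. 0.] rows 0.0 | shift [-0.78 -0.    2.13] rows>= 2.1
```

Request:
move_arm --translation '[[0.05, 0.75, 0.25], [0.05, 0.75, 0.25], [0.05, 0.75, 0.25], [0.05, 0.75, 0.25], [0.05, 0.75, 0.25], [0.04, 0.7, 0.25], [0.03, 0.52, 0.18], [0, 0, 0], [0, 0, 0]]' --twist '[[0, 0, 0], [0, 0, 0], [0, 0, 0], [0, 0, 0], [0, 0, 0], [0, 0, 0], [0, 0, 0], [0, 0, 0], [0, 0, 0]]' --claw '[10, 10, 10, 10, 10, 10, 10, 10, 10]'

```text
time: 17.78
eef_pos: [0.5447, 0.0978, 0.1983]
eef_rot: [0.91, 0.376, 0.159, -0.069]
force: [-0.0, -0.6, -3.2]
grip_width: 0.0209
finger_force: 30.0
```

```bash
cat >> h.py <<'E'
def cyl(c,z0,z1):
    f=grab_frame('side'); w=world(f); q=w[(w[...,2]>z0)&(w[...,2]<z1)&(np.hypot(w[...,0]-c[0],w[...,1]-c[1])<.03)]
    A=np.c_[2*q[:,:2],np.ones(len(q))]; r=np.linalg.lstsq(A,(q[:,:2]**2).sum(1),rcond=None)[0]
    print('cyl',len(q),r[:2].round(4),np.sqrt(r[2]+r[0]**2+r[1]**2).round(4)); return f
E
python3 - <<'E'
from h import *
plan(tgt(R2,.116,45,.012)); f=cyl(R2,.09,.15)
E
```

```text
t 17.7833 now [0.5447 0.0978 0.1983] j [ 0.33  0.27 -0.56  2.04 -0.1   0.59 -0.9 ] F [-0.  -0.6 -3.2]
turn [-0.29  0.05 -0.21] rows 0.0 | shift [-0.78 -0.06  2.1 ] rows>= 2.1
cyl 905 [0.5479 0.0978] 0.0229
```

Request:
move_arm --translation '[[-0.1, -0.08, 0.3], [-0.14, 0, 0.39], [-0.14, 0, 0.39], [-0.14, 0, 0.39], [-0.1, 0, 0.3], [-0.06, 0, 0.17], [0, 0, 0], [-0.02, 0, 0.06], [0, 0, 0]]' --twist '[[0, 0, 0], [0, 0, 0], [0, 0, 0], [0, 0, 0], [0, 0, 0], [0, 0, 0], [0, 0, 0], [0, 0, 0], [0, 0, 0]]' --claw '[10, 10, 10, 10, 10, 10, 10, 10, 10]'

```text
time: 18.58
eef_pos: [0.5443, 0.1014, 0.1369]
eef_rot: [0.91, 0.376, 0.161, -0.068]
force: [0.6, -0.2, -3.2]
grip_width: 0.0209
finger_force: 30.0
```

```bash
python3 - <<'E'
from h import *
plan(tgt(R2,.116,45,.012)); f=cyl(R2,.05,.1)
E
```

```text
t 18.5833 now [0.5443 0.1014 0.1369] j [ 0.28  0.36 -0.52  2.1  -0.05  0.44 -0.93] F [ 0.6 -0.2 -3.2]
turn [-0.12 -0.12 -0.09] rows 0.0 | shift [-0.15  0.04  0.15] rows>= 0.2
cyl 692 [0.548  0.1016] 0.0229
```

Request:
move_arm --translation '[[-0.06, 0, -0.02], [-0.02, 0, 0.07], [-0.02, 0, 0.07], [0, 0, 0]]' --twist '[[0, 0, 0], [0, 0, 0], [0, 0, 0], [0, 0, 0]]' --claw '[10, 10, 10, 10]'

```text
time: 18.97
eef_pos: [0.5427, 0.0999, 0.1318]
eef_rot: [0.91, 0.376, 0.16, -0.068]
force: [-0.3, 0.1, -3.3]
grip_width: 0.0212
finger_force: 30.0
```

Request:
move_arm --translation '[[-0.02, 0, 0.05], [0, 0, 0], [0, 0, 0]]' --twist '[[0, 0, 0], [0, 0, 0], [0, 0, 0]]' --claw '[10, 10, 10]'

```text
time: 19.22
eef_pos: [0.5431, 0.1001, 0.1307]
eef_rot: [0.91, 0.376, 0.161, -0.068]
force: [0.3, -1.0, -2.5]
grip_width: 0.021
finger_force: 30.0
```

Request:
move_arm --translation '[[0, 0, 0], [0, 0, 0], [0, 0, 0], [0.03, 0, -0.08], [0.2, 0, -0.55], [0.3, 0, -0.82], [0.3, 0, -0.82], [0, 0, 0]]' --twist '[[0, 0, 0], [0, 0, 0], [0, 0, 0], [0, 0, 0], [0, 0, 0], [0, 0, 0], [0, 0, 0], [0, 0, 0]]' --claw '[38, 38, 38, 38, 38, 38, 38, 38]'

```text
time: 19.88
eef_pos: [0.5465, 0.1008, 0.2087]
eef_rot: [0.909, 0.376, 0.166, -0.066]
force: [2.3, 1.5, 1.0]
grip_width: 0.0329
finger_force: 0.0
```

```bash
python3 - <<'E'
from h import *
chk(R2,.126); chk(R1,.148)
plan(tgt(M_,.094,45,.09),tgt(M_,.094,45,.03))
E
```

```text
side 223 top z 0.1271 [0.546  0.0992 0.1256]
top 15 top z 0.1234 [0.5479 0.0955 0.1214]
side 245 top z 0.1488 [0.5906 0.0567 0.1474]
top 20 top z 0.1508 [0.591  0.0685 0.1494]
t 20.0833 now [0.5423 0.0996 0.2022] j [ 0.34  0.26 -0.56  2.04 -0.1   0.59 -0.9 ] F [-0.2  0.3 -0.6]
turn [-0.19 -0.01 -0.14] rows 0.0 | shift [ 3.79 -9.33  1.92] rows>= 9.3
turn [0. 0. 0.] rows 0.0 | shift [-0.68 -0.    1.88] rows>= 1.9
```

Request:
move_arm --translation '[[0.38, -0.93, 0.19], [0.38, -0.93, 0.19], [0.38, -0.93, 0.19], [0.38, -0.93, 0.19], [0.38, -0.93, 0.19], [0.38, -0.93, 0.19], [0.38, -0.93, 0.19], [0.38, -0.93, 0.19], [0.38, -0.93, 0.19], [0.37, -0.94, 0.19], [0, 0, 0], [0, 0, 0]]' --twist '[[0, 0, 0], [0, 0, 0], [0, 0, 0], [0, 0, 0], [0, 0, 0], [0, 0, 0], [0, 0, 0], [0, 0, 0], [0, 0, 0], [0, 0, 0], [0, 0, 0], [0, 0, 0]]' --claw '[50, 50, 50, 50, 50, 50, 50, 50, 50, 50, 50, 50]'

```text
time: 21.08
eef_pos: [0.4328, 0.3887, 0.1879]
eef_rot: [0.909, 0.379, 0.159, -0.068]
force: [0.6, -1.2, -0.9]
grip_width: 0.0436
finger_force: 0.0
```

```bash
python3 - <<'E'
from h import *
plan(tgt(M_,.094,45))
E
```

```text
t 21.0833 now [0.4328 0.3887 0.1879] j [-0.41  0.28 -0.47  2.04  0.28  0.52 -1.84] F [ 0.6 -1.2 -0.9]
turn [-0.3   0.06  0.15] rows 0.0 | shift [-1.05  0.07  2.84] rows>= 2.8
```

Request:
move_arm --translation '[[-0.28, 0.03, 0.75], [-0.28, 0.02, 0.75], [-0.28, 0.02, 0.75], [-0.21, 0, 0.57], [0, 0, 0], [0, 0, 0]]' --twist '[[0, 0, 0], [0, 0, 0], [0, 0, 0], [0, 0, 0], [0, 0, 0], [0, 0, 0]]' --claw '[50, 50, 50, 50, 50, 50]'

```text
time: 21.58
eef_pos: [0.436, 0.3836, 0.0979]
eef_rot: [0.911, 0.376, 0.159, -0.067]
force: [0.9, 0.2, 0.1]
grip_width: 0.0432
finger_force: 0.0
```

```bash
python3 - <<'E'
from h import *
plan(tgt(M_,.094,45))
E
```

```text
t 21.5833 now [0.436  0.3836 0.0979] j [-0.52  0.4  -0.33  2.12  0.44  0.32 -1.99] F [0.9 0.2 0.1]
turn [-0.1   0.1  -0.19] rows 0.0 | shift [ 0.02 -0.13  0.04] rows>= 0.1
```

Request:
move_arm --translation '[[0, -0.1, 0], [0, 0, 0], [0, 0, 0], [0, 0, 0], [0, 0, 0], [0, 0, 0], [0, 0, 0]]' --twist '[[0, 0, 0], [0, 0, 0], [0, 0, 0], [0, 0, 0], [0, 0, 0], [0, 0, 0], [0, 0, 0]]' --claw '[50, 50, 10, 10, 10, 10, 10]'

```text
time: 22.17
eef_pos: [0.4342, 0.3872, 0.0994]
eef_rot: [0.91, 0.376, 0.161, -0.068]
force: [-0.1, -0.2, 1.4]
grip_width: 0.021
finger_force: 30.0
```

Request:
move_arm --translation '[[0.18, 0, -0.5], [0.33, 0, -0.9], [0.33, 0, -0.9], [0.29, 0, -0.8], [0, 0, 0]]' --twist '[[0, 0, 0], [0, 0, 0], [0, 0, 0], [0, 0, 0], [0, 0, 0]]' --claw '[10, 10, 10, 10, 10]'

```text
time: 22.58
eef_pos: [0.4361, 0.3895, 0.2037]
eef_rot: [0.909, 0.376, 0.165, -0.07]
force: [1.3, 0.7, -0.5]
grip_width: 0.0209
finger_force: 29.9
```

```bash
python3 - <<'E'
from h import *
plan(tgt(R3,.094,45,.08))
E
```

```text
t 22.5833 now [0.4361 0.3895 0.2037] j [-0.38  0.26 -0.49  2.02  0.27  0.54 -1.83] F [ 1.3  0.7 -0.5]
turn [-0.12 -0.66 -0.11] rows 0.1 | shift [-4.4   7.31 -0.65] rows>= 7.3
```

Request:
move_arm --translation '[[-0.49, 0.81, -0.07], [-0.49, 0.81, -0.07], [-0.49, 0.81, -0.07], [-0.49, 0.81, -0.07], [-0.49, 0.81, -0.07], [-0.49, 0.81, -0.07], [-0.49, 0.81, -0.07], [-0.49, 0.81, -0.07], [-0.48, 0.8, -0.07], [0, 0, 0], [0, 0, 0]]' --twist '[[0, 0, 0], [0, 0, 0], [0, 0, 0], [0, 0, 0], [0, 0, 0], [0, 0, 0], [0, 0, 0], [0, 0, 0], [0, 0, 0], [0, 0, 0], [0, 0, 0]]' --claw '[10, 10, 10, 10, 10, 10, 10, 10, 10, 10, 10]'

```text
time: 23.5
eef_pos: [0.4957, 0.138, 0.1686]
eef_rot: [0.911, 0.374, 0.16, -0.068]
force: [-0.5, 1.6, -0.7]
grip_width: 0.0212
finger_force: 29.9
```

```bash
python3 - <<'E'
from h import *
plan(tgt(R3,.094,45,.03)); cyl(R3,.085,.13)
E
```

```text
t 23.5 now [0.4957 0.138  0.1686] j [ 0.27  0.25 -0.6   2.16 -0.06  0.47 -1.03] F [-0.5  1.6 -0.7]
turn [-0.13  0.03 -0.39] rows 0.1 | shift [-0.31 -0.02  1.36] rows>= 1.4
cyl 498 [0.5016 0.1397] 0.0237
```

Request:
move_arm --translation '[[0.12, -0.06, 0.04], [-0.12, 0, 0.34], [-0.14, 0, 0.38], [-0.14, 0, 0.38], [-0.1, 0, 0.3], [-0.06, 0, 0.16], [0, 0, 0], [0, 0, 0]]' --twist '[[0, 0, 0], [0, 0, 0], [0, 0, 0], [0, 0, 0], [0, 0, 0], [0, 0, 0], [0, 0, 0], [0, 0, 0]]' --claw '[10, 10, 10, 10, 10, 10, 10, 10]'

```text
time: 24.22
eef_pos: [0.4974, 0.1455, 0.1203]
eef_rot: [0.91, 0.377, 0.161, -0.068]
force: [-0.3, 0.4, -1.1]
grip_width: 0.0213
finger_force: 29.9
```

```bash
python3 - <<'E'
from h import *
plan(tgt(R3,.094,45,.01)); cyl(R3,.045,.08)
E
```

```text
t 24.2167 now [0.4974 0.1455 0.1203] j [ 0.2   0.33 -0.54  2.2   0.01  0.35 -1.09] F [-0.3  0.4 -1.1]
turn [-0.18 -0.1  -0.05] rows 0.0 | shift [-0.2   0.11  0.4 ] rows>= 0.4
cyl 476 [0.5032 0.146 ] 0.023
```

Request:
move_arm --translation '[[-0.05, 0.06, -0.02], [-0.04, 0, 0.12], [-0.04, 0, 0.11], [0, 0, 0], [-0.03, 0, 0.07], [0, 0, 0], [0, 0, 0]]' --twist '[[0, 0, 0], [0, 0, 0], [0, 0, 0], [0, 0, 0], [0, 0, 0], [0, 0, 0], [0, 0, 0]]' --claw '[10, 10, 10, 10, 10, 10, 10]'

```text
time: 24.85
eef_pos: [0.4974, 0.1422, 0.1106]
eef_rot: [0.91, 0.376, 0.16, -0.068]
force: [0.1, 0.5, 0.4]
grip_width: 0.0211
finger_force: 29.9
```

Request:
move_arm --translation '[[-0.01, 0, 0.03], [0, 0, 0], [0, 0, 0], [0, 0, 0], [0, 0, 0], [0.03, 0, -0.08], [0.2, 0, -0.55], [0.3, 0, -0.82], [0.3, 0, -0.82], [0, 0, 0]]' --twist '[[0, 0, 0], [0, 0, 0], [0, 0, 0], [0, 0, 0], [0, 0, 0], [0, 0, 0], [0, 0, 0], [0, 0, 0], [0, 0, 0], [0, 0, 0]]' --claw '[10, 10, 38, 38, 38, 38, 38, 38, 38, 38]'

```text
time: 25.68
eef_pos: [0.501, 0.1432, 0.1875]
eef_rot: [0.909, 0.376, 0.165, -0.067]
force: [1.2, 0.0, 0.6]
grip_width: 0.0329
finger_force: 0.0
```

```bash
python3 - <<'E'
from h import *
f=chk(R3,.104)
plan((*S,.17,45,20),(*S,.17,45,0),(*S,.10,45,0))
E
```

```text
side 205 top z 0.1049 [0.5035 0.1412 0.1036]
t 25.7833 now [0.4984 0.142  0.1835] j [ 0.28  0.23 -0.62  2.14 -0.07  0.5  -1.03] F [-1.  -0.4  0.6]
turn [-0.02 -0.19 -0.09] rows 0.0 | shift [ 1.9  -5.52  1.17] rows>= 5.5
turn [  0. -20.  -0.] rows 2.9 | shift [0. 0. 0.] rows>= 0.0
turn [0. 0. 0.] rows 0.0 | shift [0.   0.   2.33] rows>= 2.3
```

Request:
move_arm --translation '[[0.32, -0.92, 0.19], [0.32, -0.92, 0.19], [0.32, -0.92, 0.19], [0.32, -0.92, 0.19], [0.32, -0.92, 0.19], [0.32, -0.92, 0.19], [0, 0, 0], [0, 0, 0], [0, 0, 0], [0, 0, 0], [0, 0, 0]]' --twist '[[0, 0, 0], [0, 0, 0], [0, 0, 0], [0, 0, 0], [0, 0, 0], [0, 0, 0], [0, -6.7, 0], [0, -6.7, 0], [0, -6.6, 0], [0, 0, 0], [0, 0, 0]]' --claw '[50, 50, 50, 50, 50, 50, 50, 50, 50, 50, 50]'

```text
time: 26.7
eef_pos: [0.4271, 0.3064, 0.1688]
eef_rot: [0.924, 0.383, -0.0, -0.002]
force: [-1.0, -0.9, -0.9]
grip_width: 0.0438
finger_force: 0.0
```

```bash
python3 - <<'E'
from h import *
plan((*S,.085,45,0),(*S,.0725,45,0))
E
```

```text
t 26.7 now [0.4271 0.3064 0.1688] j [-0.29  0.36 -0.5   1.95  0.21  0.89 -1.69] F [-1.  -0.9 -0.9]
turn [-0.26 -0.05 -0.01] rows 0.0 | shift [-0.01  0.04  2.79] rows>= 2.8
turn [0. 0. 0.] rows 0.0 | shift [0.   0.   0.42] rows>= 0.4
```

Request:
move_arm --translation '[[0, 0.02, 0.8], [0, 0.02, 0.8], [0, 0, 0.8], [0, 0, 0.4], [0, 0, 0.36], [0, 0, 0], [0, 0, 0], [0, 0, 0], [0, 0, 0], [0, 0, 0], [0, 0, 0]]' --twist '[[0, 0, 0], [0, 0, 0], [0, 0, 0], [0, 0, 0], [0, 0, 0], [0, 0, 0], [0, 0, 0], [0, 0, 0], [0, 0, 0], [0, 0, 0], [0, 0, 0]]' --claw '[50, 50, 50, 50, 50, 50, 10, 10, 10, 10, 10]'

```text
time: 27.62
eef_pos: [0.4287, 0.3055, 0.0764]
eef_rot: [0.924, 0.382, 0.001, -0.002]
force: [-0.4, -0.2, 2.3]
grip_width: 0.0213
finger_force: 30.0
```

Request:
move_arm --translation '[[0, 0, -0.5], [0, 0, -0.9], [0, 0, -0.9], [0, 0, -0.3], [0, 0, 0]]' --twist '[[0, 0, 0], [0, 0, 0], [0, 0, 0], [0, 0, 0], [0, 0, 0]]' --claw '[10, 10, 10, 10, 10]'

```text
time: 28.03
eef_pos: [0.4294, 0.3061, 0.156]
eef_rot: [0.924, 0.382, 0.003, -0.002]
force: [0.5, -0.7, -1.6]
grip_width: 0.0217
finger_force: 30.0
```

```bash
python3 - <<'E'
from h import *
plan((*R4,.152,45,0))
E
```

```text
t 28.0333 now [0.4294 0.3061 0.156 ] j [-0.3   0.37 -0.5   1.96  0.23  0.86 -1.7 ] F [ 0.5 -0.7 -1.6]
turn [-0.11 -0.4  -0.08] rows 0.1 | shift [-2.1   3.42  0.13] rows>= 3.4
```

Request:
move_arm --translation '[[-0.42, 0.68, 0], [-0.42, 0.68, 0], [-0.42, 0.68, 0], [-0.42, 0.68, 0], [-0.42, 0.7, 0.1], [0, 0, 0], [0, 0, 0]]' --twist '[[0, 0, 0], [0, 0, 0], [0, 0, 0], [0, 0, 0], [0, 0, 0], [0, 0, 0], [0, 0, 0]]' --claw '[10, 10, 10, 10, 10, 10, 10]'

```text
time: 28.62
eef_pos: [0.4554, 0.1858, 0.1485]
eef_rot: [0.925, 0.381, -0.002, -0.001]
force: [-0.3, 0.7, -1.0]
grip_width: 0.0213
finger_force: 30.0
```

```bash
python3 - <<'E'
from h import *
plan((*R4,.1,45,0)); cyl(R4,.09,.118)
E
```

```text
t 28.6167 now [0.4554 0.1858 0.1485] j [-0.08  0.33 -0.47  2.04  0.2   0.82 -1.45] F [-0.3  0.7 -1. ]
turn [-0.22  0.1  -0.27] rows 0.0 | shift [ 0.12 -0.03  1.62] rows>= 1.6
cyl 309 [0.4566 0.1827] 0.0228
```

Request:
move_arm --translation '[[0.12, -0.05, 0.3], [0, 0, 0.4], [0, 0, 0.4], [0, 0, 0.3], [0, 0, 0.15], [0, 0, 0], [0, 0, 0]]' --twist '[[0, 0, 0], [0, 0, 0], [0, 0, 0], [0, 0, 0], [0, 0, 0], [0, 0, 0], [0, 0, 0]]' --claw '[10, 10, 10, 10, 10, 10, 10]'

```text
time: 29.25
eef_pos: [0.4573, 0.1923, 0.1035]
eef_rot: [0.924, 0.383, -0.0, -0.002]
force: [1.1, -0.0, -1.4]
grip_width: 0.0211
finger_force: 30.0
```

```bash
python3 - <<'E'
from h import *
plan((*R4,.086,45,0)); cyl(R4,.045,.068)
E
```

```text
t 29.25 now [0.4573 0.1923 0.1035] j [-0.12  0.4  -0.45  2.07  0.25  0.72 -1.51] F [ 1.1 -0.  -1.4]
turn [-0.2  -0.08 -0.01] rows 0.0 | shift [-0.08  0.08  0.58] rows>= 0.6
cyl 287 [0.4585 0.1886] 0.0228
```

Request:
move_arm --translation '[[-0.06, 0.05, 0.15], [0, 0, 0.15], [0, 0, 0.13], [0, 0, 0.08], [0, 0, 0], [0, 0, 0]]' --twist '[[0, 0, 0], [0, 0, 0], [0, 0, 0], [0, 0, 0], [0, 0, 0], [0, 0, 0]]' --claw '[10, 10, 10, 10, 10, 10]'

```text
time: 29.8
eef_pos: [0.4572, 0.1894, 0.0883]
eef_rot: [0.924, 0.382, -0.0, -0.002]
force: [0.9, 0.4, -2.7]
grip_width: 0.0209
finger_force: 30.0
```

Request:
move_arm --translation '[[0, 0, 0.04], [0, 0, 0]]' --twist '[[0, 0, 0], [0, 0, 0]]' --claw '[10, 10]'

```text
time: 29.97
eef_pos: [0.4573, 0.1895, 0.0872]
eef_rot: [0.924, 0.382, 0.0, -0.002]
force: [0.2, 0.2, -1.5]
grip_width: 0.0213
finger_force: 30.0
```

Request:
move_arm --translation '[[0, 0, 0.02], [0, 0, 0], [0, 0, 0], [0, 0, 0], [0, 0, -0.1], [0, 0, -0.5], [0, 0, -0.8], [0, 0, -0.9], [0, 0, -0.9], [0, -0.6, 0], [0, -0.9, 0], [0, -0.9, 0]]' --twist '[[0, 0, 0], [0, 0, 0], [0, 0, 0], [0, 0, 0], [0, 0, 0], [0, 0, 0], [0, 0, 0], [0, 0, 0], [0, 0, 0], [0, 0, 0], [0, 0, 0], [0, 0, 0]]' --claw '[10, 10, 38, 38, 38, 38, 38, 38, 38, 38, 38, 38]'

```text
time: 30.97
eef_pos: [0.4067, 0.2403, 0.1839]
eef_rot: [0.925, 0.381, 0.001, -0.002]
force: [-0.6, 0.2, -0.6]
grip_width: 0.0331
finger_force: 0.0
```

Request:
move_arm --translation '[[0, -0.6, 0], [0, 0, 0], [0, 0, 0], [0, 0, 0]]' --twist '[[0, 0, 0], [0, 0, 0], [0, 0, 0], [0, 0, 0]]' --claw '[38, 38, 38, 38]'

```text
time: 31.3
eef_pos: [0.3945, 0.2523, 0.1831]
eef_rot: [0.924, 0.382, 0.0, -0.001]
force: [-0.6, -0.2, -0.6]
grip_width: 0.0328
finger_force: 0.0
```

```bash
python3 - <<'E'
from h import *
for c,h in((R1,.148),(R2,.126),(R3,.104),(R4,.082)): chk(c,h)
f=grab_frame('side'); cv2.imwrite('pics/s9.png',cv2.resize(f['color'][120:400,200:500,::-1],None,fx=2,fy=2))
E
```

```text
side 247 top z 0.1492 [0.5908 0.057  0.1477]
top 113 top z 0.1511 [0.5872 0.0618 0.1491]
side 223 top z 0.1268 [0.5465 0.0988 0.1254]
top 140 top z 0.1286 [0.5467 0.101  0.1269]
side 202 top z 0.1049 [0.5038 0.1411 0.1034]
top 125 top z 0.1064 [0.5021 0.144  0.1044]
side 181 top z 0.0832 [0.4585 0.1842 0.0817]
top 1 top z 0.0804 [0.4864 0.1608 0.0804]
```

View pics/s9.png

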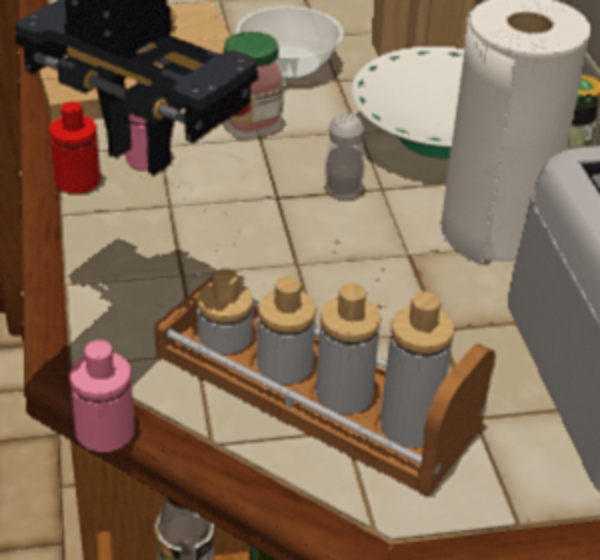

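All four canisters stand in the rack in descending order (xl at (420,360), s at (225,315)). The measured knob tops are all about 1 mm above nominal, so each is fully down. The shaker and jar haven't moved.

```bash
python3 -c "
from bench import job; print(job.close_job())"
```

```text
the job is handed in; nothing more can be done
None
```

All four canisters are standing fully down in the rack recesses, stepping from the tallest at the high end to the shortest at the low end; the salt shaker and jam jar were left alone, and the job was handed in at about 32 s.

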